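Put the spatulas away by length

TASK

Move the three clean spatulas from the white drainer into the tilted wooden block, blade first and pushed fully home so that the handle rests on the wood: the two long ones into the tall back row, the short one into the free slot of the low front row. Leave the short spatula that is already in the block, the salt shaker and the garlic where they are.

Things in the scene. Friction and masses are not known exactly. Their poses are not given: they have to be found in the camera images.
- long_a: First long spatula, 185 mm overall, about 0.12 kg: steel blade 100 mm long, 40 wide (y), 4 thick (x), half-round end; black handle 85 long, 22 wide (y), 16 thick (x), from z = 100 to 185 mm. Origin at the blade's end, z towards the handle. A half turn about z makes no difference. Starts upright, blade down, in any slot of the drainer, leaning up to 3 degrees.
- long_b: Second, identical long spatula, 185 mm overall, about 0.12 kg: steel blade 100 mm long, 40 wide (y), 4 thick (x), half-round end; black handle 85 long, 22 wide (y), 16 thick (x), from z = 100 to 185 mm. Origin at the blade's end, z towards the handle. A half turn about z makes no difference. Starts upright, blade down, in any slot of the drainer, leaning up to 3 degrees.
- short_a: Short spatula, 149 mm overall, about 0.12 kg: steel blade 64 mm long, 40 wide (y), 4 thick (x), half-round end; black handle 85 long, 22 wide (y), 16 thick (x), from z = 64 to 149 mm. Origin at the blade's end, z towards the handle. A half turn about z makes no difference. Starts upright, blade down, in any slot of the drainer, leaning up to 3 degrees.
- short_b: Another short spatula, 149 mm overall, about 0.12 kg: steel blade 64 mm long, 40 wide (y), 4 thick (x), half-round end; black handle 85 long, 22 wide (y), 16 thick (x), from z = 64 to 149 mm. Origin at the blade's end, z towards the handle. A half turn about z makes no difference. It is home in the front left slot of the block from the start (leaning up to 5 degrees in it) and stays there.
- long_a_shoulder (a point): point on the axis of long_a where the blade enters the handle; the handle's end face here is wider than the slots and comes to rest on the block
- long_b_shoulder (a point): point on the axis of long_b where the blade enters the handle; the handle's end face here is wider than the slots and comes to rest on the block
- short_a_shoulder (a point): point on the axis of short_a where the blade enters the handle; the handle's end face here is wider than the slots and comes to rest on the block
- short_b_shoulder (a point): point on the axis of short_b where the blade enters the handle; the handle's end face here is wider than the slots and comes to rest on the block
- back_left (a point): Left (+y) slot of the block: centre of its mouth, in the sloping top face. z points straight out of the slot (up and towards the robot, 30 degrees from vertical), y along the slot's length. The slot is 9 mm wide (x), 46 mm long (y) and 105 mm deep. Back row, for a long spatula; empty.
- back_right (a point): Right (-y) slot of the block: centre of its mouth, in the sloping top face. z points straight out of the slot (up and towards the robot, 30 degrees from vertical), y along the slot's length. The slot is 9 mm wide (x), 46 mm long (y) and 105 mm deep. Back row, for a long spatula; empty.
- front_left (a point): Left (+y) slot of the block: centre of its mouth, in the sloping top face. z points straight out of the slot (up and towards the robot, 30 degrees from vertical), y along the slot's length. The slot is 9 mm wide (x), 46 mm long (y) and 69 mm deep. Front row, holds short_b.
- front_right (a point): Right (-y) slot of the block: centre of its mouth, in the sloping top face. z points straight out of the slot (up and towards the robot, 30 degrees from vertical), y along the slot's length. The slot is 9 mm wide (x), 46 mm long (y) and 69 mm deep. Front row, for the short spatula; empty.
- stand: Dark foot, 145 x 190 mm, of the pale block; fixed. Origin at the centre of its underside, x away from the robot, z up. The block leans 30 degrees towards -x and has two steps 180 mm wide (y), each with two slots 90 mm apart; the back row lies 56 mm behind the front row and its face 36 mm higher along the slots. Mouths 97 (front) and 156 mm (back) above the worktop; highest edge 170 mm.
- drainer: White drainer, 205 x 80 mm and 65 mm high, on a 225 x 100 mm steel tray, fixed to the worktop; origin at the centre of its underside, z up. Three upright slots in a line along its x, at x = -66, 0 and 66 mm, each 7 mm (x) by 44 mm (y) and 55 mm deep (slot floor 10 mm above the worktop).
- salt_shaker: Loose salt shaker, 44 mm across, 90 mm tall, clear and grey with a pale perforated top; origin at the centre of its underside. A bystander.
- garlic: Loose garlic bulb, 56 mm; origin at the centre of its underside. A bystander.

How it is judged:
By the outcome, as a careful person would: the job done as asked, in the order asked, and still so for the second after the job is handed in, with the robot touching nothing.
It also fails if it takes over 72 s, if anything falls off the work surface, if the arm or the gripper's body presses on something with over 40 N, if the wrist force passes 120 N, or if a joint passes its speed limit or range.

ROBOT

A 6-joint arm with a two-finger parallel gripper is mounted at the origin on a cart in front of the work surface, level with it; the furniture and walls round the work are solid. World frame = base frame: x ahead of the robot, y to its left, z up, the work surface at z = 0. Lengths are in mm, angles in degrees, forces in N, time in s.
With the tool pointing down it reaches from about 300 to 850 mm from the base axis. Payload 4.2 kg.
Tool frame: the origin (TCP) lies midway between the tips of the shut fingers; the grasp point (between the pads) lies 19 mm behind it; z points along the fingers, y is the line along which they close (so a half turn about z gives the same grasp; the last joint's range is limited). The gripper opens to 91 mm and grips with 3 to 60 N. Pads are 32 mm wide; open, the fingers measure 118 mm over their backs; the gripper's body (76 mm by 178 mm) begins 60 mm behind the grasp point.
Start: joints at [-70.474, 18.312, 89.639, -0, 72.044, -1.146], TCP at [202.992, -537.994, 213.976] pointing down, gripper open.
Joint ranges: [-177.97, 177.97], [-48.28, 115.42], [12.27, 149.76], [-77.06, 257.06], [2.81, 150.46], [-146.56, 146.56]. Speed limits (degrees/s): [147.25, 147.25, 180, 180, 180, 180].

INTERFACE

Orientations are given as [roll, pitch, yaw] about the fixed x, y, z axes, in that order (R = Rz(yaw) Ry(pitch) Rx(roll)).
In Python, from workcell import env gives the robot as it stands.
- The arm moves only by the shell command python3 drive.py FILE [OPENING] [FORCE], which reads ROWS from the file FILE. ROWS is a JSON object whose key "steps" holds a list of rows, 1 to 8 of them, each of 6 numbers: dx, dy, dz in mm, then a rotation vector rx, ry, rz in degrees; each row shifts and turns the commanded pose from where the row before left it, along the tool's axes as they then stand; what a row does not reach is not made up. A row lasts 1/10 s, in which the tool goes at most 50 mm and 8.59 degrees, less where a joint would pass 70% of its speed; a pose out of reach is approached as far as the arm can. OPENING is the finger opening in mm, set as the command begins (- or left out keeps the last). The fingers move at their own pace and stop on an object; FORCE is the grip in N (left out, the last holds). Time passes only in rows, so rows that do not move let the fingers close. It prints the time, the measured TCP pose, the force, the opening and the grip force at its end. Input that does not fit is refused with a message, and nothing moves.
- env.state(): the state, without advancing time (a new reading comes with each control period).
- env.grab_frame(name): name is "side" or "top" or "wrist"; returns the picture (420x560x3 uint8, blue, green, red); there is no depth.
- env.camera_model(name): a dict with "fx", "fy", "cx", "cy" (pixels), "D" ([k1, k2, p1, p2, k3] as OpenCV has them; the pictures are not rectified), "T" (4x4, takes a point from camera to world coordinates). Camera axes: x right, y up, looking along -z (the intrinsics and any distortion apply to the point x, -y, -z); pixel columns grow to the right and rows downward; lengths in mm; the calibration is good to about 2 mm. A picture is of the moment at which its call begins: read the wrist's pose just before it. camera_model takes no time and is no camera call; for the wrist camera it gives the pose at the moment of the call.
- env.job_done(): hands the job in; it is judged then, once.
The state is a dict: "time_s": time; "qpos": joint angles; "qvel": joint speeds; "effort": joint torques, N m; "ee_pos": TCP position; "ee_rot": TCP orientation; "force": force on the tool from outside, world axes, zero at the start; "torque": the same for the moment, N m; "gripper_width": finger opening in mm; "gripper_force": force on a finger pad.
Only numpy, scipy, OpenCV 4.12 (cv2) and the standard library are available. Lean on these libraries where they do the work, as an engineer would, in place of code of your own. Each camera call takes 0.05 s, during which the arm holds its last target. There are 200 camera calls.

## Working session

There is one attempt and no reset: what is moved stays moved. The work goes in short steps, Python scripts to look and compute and a shell command to move; the robot and the scene stay as the last step left them, time stands still between calls to the robot, and variables do not carry over. Pictures are saved under pics/ and viewed, at most 13 in all, crops included, and the job is handed in when it is done.

```bash
ls; mkdir -p pics; python3 - <<'E'
from workcell import env
import cv2,numpy as np
np.set_printoptions(precision=2,suppress=True)
for n in ("side","top"):
    cv2.imwrite(f"pics/{n}0.png",env.grab_frame(n)); m=env.camera_model(n); print(n,m["fx"],m["cx"],m["cy"],m["D"]);print(m["T"])
print(env.state())
E
```

```text
drive.py
pics
workcell.py
side 384.66837484232275 284.22728303905615 211.7914785640809 [-0.  0.  0.  0.  0.]
[[ -0.83   0.32  -0.46 113.02]
 [ -0.56  -0.45   0.69 692.34]
 [  0.02   0.83   0.55 631.82]
 [  0.     0.     0.     1.  ]]
top 496.30874643060724 280.51778647079647 201.30342459617825 [-0.06  0.    0.    0.    0.  ]
[[   0.02    0.98   -0.19  303.05]
 [  -1.      0.02   -0.     71.91]
 [   0.      0.19    0.98 1188.3 ]
 [   0.      0.      0.      1.  ]]
{'time_s': 0.1, 'qpos': array([-70.47,  18.35,  89.7 ,  -0.  ,  72.04,  -1.15]), 'qvel': array([-0.03, -0.07, -0.14,  0.04,  0.02,  0.06]), 'effort': array([ -0.  , -41.33, -23.25,   0.07,   0.04,  -0.  ]), 'ee_pos': array([ 202.85, -537.57,  213.22]), 'ee_rot': array([-179.91,   -0.  ,   20.67]), 'force': array([-1.26, -0.23,  0.39]), 'torque': array([0.03, 0.02, 0.07]), 'gripper_force': 0.0, 'gripper_width': 91.37097673409164}
```
View pics/side0.png

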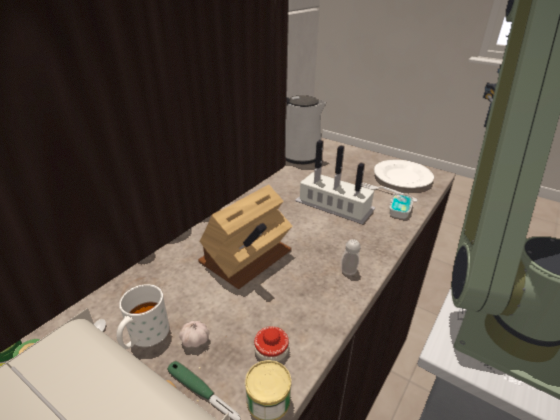

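View pics/top0.png

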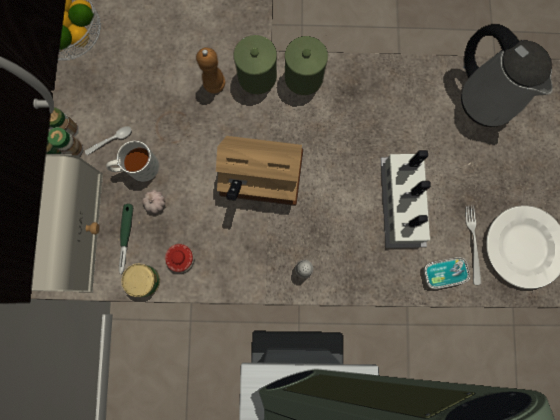

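The side view shows the drainer with the short spatula nearest the robot (handles about (319,152), (340,159), (360,177)). The block's back slots are at (237,216) and (262,200). In the top view the handles are at (418,158), (420,188), (416,221) and the slots at (237,160), (276,163). Next I'll enlarge both areas.

```bash
python3 - <<'E'
import cv2,numpy as np
s=cv2.imread("pics/side0.png");t=cv2.imread("pics/top0.png")
def c(im,x,y,w,h,k): return cv2.resize(im[y:y+h,x:x+w],None,fx=k,fy=k,interpolation=cv2.INTER_CUBIC)
a=np.hstack([c(s,290,130,100,100,4),c(t,375,140,100,100,4)])
# block below
b=np.hstack([c(s,195,180,100,50*2,4),c(t,210,130,100,100,4)])
cv2.imwrite("pics/drain.png",a);cv2.imwrite("pics/block.png",b)
E
cat > h.py <<'E'
import numpy as np,cv2
from workcell import env
from scipy.spatial.transform import Rotation as R
np.set_printoptions(precision=2,suppress=True)
def ray(name,px,m=None):
    m=m or env.camera_model(name)
    K=np.array([[m["fx"],0,m["cx"]],[0,m["fy"],m["cy"]],[0,0,1]])
    u=cv2.undistortPoints(np.array([[px]],float),K,np.array(m["D"],float))[0,0]
    T=np.array(m["T"]);d=T[:3,:3]@np.array([u[0],-u[1],-1]);return T[:3,3],d/np.linalg.norm(d)
def plane(name,px,z,m=None):
    o,d=ray(name,px,m);return o+d*(z-o[2])/d[2]
def tri(*obs):
    A=np.zeros((3,3));b=np.zeros(3);L=[]
    for o,d in obs:
        P=np.eye(3)-np.outer(d,d);A+=P;b+=P@o;L.append((P,o))
    p=np.linalg.solve(A,b);return p,[np.linalg.norm(P@(p-o)) for P,o in L]
def proj(name,p,m=None):
    m=m or env.camera_model(name);T=np.linalg.inv(np.array(m["T"]))
    q=T[:3,:3]@np.asarray(p,float)+T[:3,3];q=np.array([q[0],-q[1],-q[2]])
    K=np.array([[m["fx"],0,m["cx"]],[0,m["fy"],m["cy"]],[0,0,1]])
    return cv2.projectPoints(q[None],np.zeros(3),np.zeros(3),K,np.array(m["D"],float))[0].ravel()
E
```

View pics/drain.png

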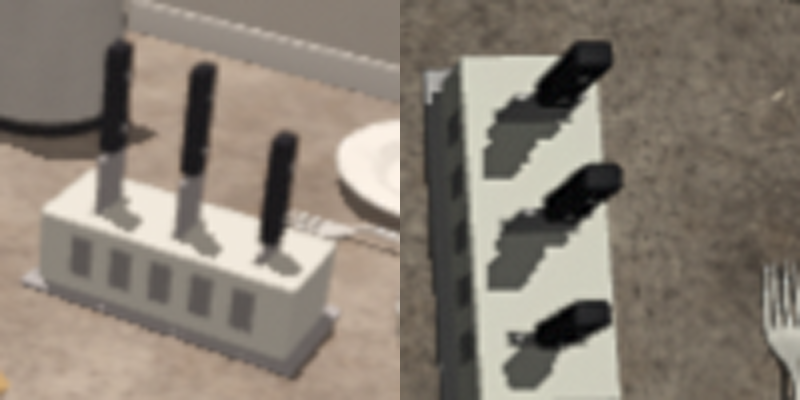

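View pics/block.png

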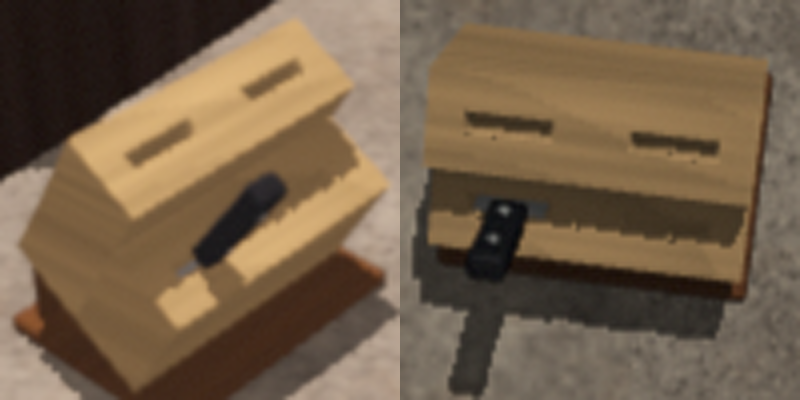

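The drainer crop shows all three handles clear of each other, with shoulders at side-crop (111,150), (191,175) and (268,244). The block crop shows the back slots at top-crop (109,124) and (275,145). short_b leans in front-left, and front-right is hidden in shadow. I'll measure by masks.

```bash
cat > meas.py <<'E'
from h import *
s=cv2.imread("pics/side0.png");t=cv2.imread("pics/top0.png")
def blob(im,x,y,w,h,f,k=6):
    g=cv2.resize(im[y:y+h,x:x+w],None,fx=k,fy=k,interpolation=cv2.INTER_CUBIC).astype(int)
    m=f(g).astype(np.uint8)
    n,l,st,c=cv2.connectedComponentsWithStats(m)
    i=1+np.argmax(st[1:,4]);p=np.argwhere(l==i)[:,::-1]
    return (p+.5)/k-.5+[x,y]
def axis2(p):
    c=p.mean(0);u=np.linalg.svd(p-c,full_matrices=False)[2][0];r=(p-c)@u
    return c,u,r.min(),r.max()
dark=lambda th:(lambda g:g.max(2)<th)
S=[(308,136,20,35),(330,142,20,35),(350,160,18,34)]
Tt=[(505-400+300,145,30,28),(405,175,30,27),(405,208,30,25)]
for k,(a,b) in enumerate(zip(S,Tt)):
    nrm=[];os=[]
    for n,im,w,th in(("side",s,a,60),("top",t,b,45)):
        c,u,l,h=axis2(blob(im,*w,dark(th)));print(n,c,u,l,h)
        o,d1=ray(n,c-u*8);_,d2=ray(n,c+u*8);nn=np.cross(d1,d2);nrm.append(nn/np.linalg.norm(nn));os.append(o)
    d=np.cross(*nrm);d/=np.linalg.norm(d);d*=np.sign(d[2])
    p=np.linalg.lstsq(np.array(nrm+[[0,0,1]]),np.array([nrm[0]@os[0],nrm[1]@os[1],100]),rcond=None)[0]
    f=lambda z:p+d*(z-p[2])/d[2]
    print(k,"dir",d,"z65",f(65),"top",f([195,195,159][k]),"floor",f(10))
    print("  lean xz,yz deg",np.degrees(np.arctan2(d[:2],d[2])))
# drainer top
p=blob(t,375,140,65,120,lambda g:g.min(2)>170,4)
r=cv2.minAreaRect(p.astype(np.float32));c4=cv2.boxPoints(r)
W=np.array([plane("top",q,65) for q in c4]);print("drainer",W,W.mean(0),[np.linalg.norm(W[i]-W[i-1]) for i in range(4)],"long dir",[np.degrees(np.arctan2(*(W[i]-W[i-1])[[1,0]])) for i in range(4)])
# back slots
X=[]
for q in [((222,207,22,16),(222,154,30,12)),((252,190,22,16),(264,159,30,12))]:
    cc=[]
    for n,im,w in(("side",s,q[0]),("top",t,q[1])):
        pp=blob(im,*w,lambda g:g.max(2)<105);c,u,l,h=axis2(pp);print(n,len(pp),pp.mean(0),u,l,h)
        cc.append(ray(n,(pp.min(0)+pp.max(0))/2))
        print("  z156",plane(n,(pp.min(0)+pp.max(0))/2,156))
    x=tri(*cc);X.append(x[0]);print("slot",x)
print("yaw",np.degrees(np.arctan2(*(X[0]-X[1])[[0,1]])),np.linalg.norm(X[0]-X[1]))
E
python3 meas.py
```

```text
side [317.4  155.37] [-0.19  0.98] -15.099410011220142 12.156920915635732
top [417.69 158.61] [-0.74  0.67] -11.886453542830786 11.823103205277196
0 dir [-0.21  0.2   0.96] z65 [ 632.11 -253.95   65.  ] top [ 603.78 -226.79  195.  ] floor [ 644.1  -265.44   10.  ]
  lean xz,yz deg [-12.3  11.8]
side [338.96 159.63] [-0.12  0.99] -13.725110581480505 13.906146290100601
top [419.79 188.27] [-0.82  0.57] -11.41228917365545 11.442776275473364
1 dir [ 0.01 -0.05  1.  ] z65 [ 542.06 -231.72   65.  ] top [ 543.58 -237.6   195.  ] floor [ 541.41 -229.23   10.  ]
  lean xz,yz deg [ 0.67 -2.59]
side [358.94 176.75] [-0.15  0.99] -13.313179335800053 14.121828450462782
top [417.34 220.91] [-0.91  0.41] -9.973044376602363 10.400297263590394
2 dir [ 0.1  -0.27  0.96] z65 [ 475.82 -235.98   65.  ] top [ 485.32 -262.02  159.  ] floor [ 470.26 -220.75   10.  ]
  lean xz,yz deg [  5.77 -15.48]
drainer [[ 637.02 -182.67   65.  ]
 [ 644.42 -263.24   65.  ]
 [ 437.88 -269.19   65.  ]
 [ 431.43 -191.27   65.  ]] [ 537.69 -226.59   65.  ] [np.float64(205.7729245339362), np.float64(80.90820773543322), np.float64(206.62368578191217), np.float64(78.18560021166996)] long dir [np.float64(2.3939632035713823), np.float64(-84.7574724528781), np.float64(-178.35132759298975), np.float64(94.73051180515466)]Traceback (most recent call last):
  File "meas.py", line 34, in <module>
    pp=blob(im,*w,lambda g:g.max(2)<105);c,u,l,h=axis2(pp);print(n,len(pp),pp.mean(0),u,l,h)
  File "meas.py", line 7, in blob
    i=1+np.argmax(st[1:,4]);p=np.argwhere(l==i)[:,::-1]
        ~~~~~~~~~^^^^^^^^^^
    return _wrapfunc(a, 'argmax', axis=axis, out=out, **kwds)
    return bound(*args, **kwds)
ValueError: attempt to get argmax of an empty sequence
```

```bash
cat > m2.py <<'E'
import io,contextlib
src=open('meas.py').read().split("for k,(a,b)")[0]
exec(src)
for k,(a,b) in enumerate(zip(S,Tt)):
    ps=blob(s,*a,dark(60));pt=blob(t,*b,dark(45));z=[152.5,152.5,116.5][k]
    cs=axis2(ps);ct=axis2(pt)
    cs=cs[0]+cs[1]*(cs[2]+cs[3])/2;ct=ct[0]+ct[1]*(ct[2]+ct[3])/2
    print(k,tri(ray("side",cs),ray("top",ct)),plane("side",cs,z),plane("top",ct,z))
p=blob(t,375,140,65,120,lambda g:g.min(2)>170,4)
# long edges of the drainer's top: row by row extremes
yy=np.unique(p[:,1])
for sd,fn in (("left",np.min),("right",np.max)):
    e=np.array([[fn(p[p[:,1]==y,0]),y] for y in yy if 158<y<240])
    v=cv2.fitLine(e.astype(np.float32),cv2.DIST_HUBER,0,.01,.01).ravel()
    A=plane("top",v[2:]-v[:2]*30,65);B=plane("top",v[2:]+v[:2]*30,65);d=A-B;d*=np.sign(d[0]);print(sd,A,B,np.degrees(np.arctan2(d[1],d[0])))
print(yy.min(),yy.max())
X=[]
for q in [((222,207,24,18),(222,154,30,12)),((252,190,24,18),(264,159,30,12))]:
    cc=[]
    for n,im,w in(("side",s,q[0]),("top",t,q[1])):
        g=im[w[1]:w[1]+w[3],w[0]:w[0]+w[2]].max(2);th=(int(np.percentile(g,2))+int(np.median(g)))/2
        pp=blob(im,*w,lambda g:g.max(2)<th);c,u,l,h=axis2(pp)
        r=cv2.minAreaRect(pp.astype(np.float32));print(n,th,len(pp)/36,pp.min(0),pp.max(0),r)
        c=np.array(r[0]);cc.append(ray(n,c));print("  z156",plane(n,c,156))
    x=tri(*cc);X.append(x[0]);print("slot",x)
print("yaw",np.degrees(np.arctan2(*(X[0]-X[1])[[0,1]])),np.linalg.norm(X[0]-X[1]))
E
python3 m2.py
```

```text
0 (array([ 604.96, -223.72,  151.22]), [np.float64(2.2693388685978593), np.float64(2.2693388685977496)]) [ 606.01 -220.96  152.5 ] [ 602.45 -224.2   152.5 ]
1 (array([ 537.63, -226.23,  151.21]), [np.float64(1.03623534777411), np.float64(1.0362353477740105)]) [ 537.53 -223.57  152.5 ] [ 536.36 -226.22  152.5 ]
2 (array([ 471.72, -228.28,  115.07]), [np.float64(0.7491088649031805), np.float64(0.749108864903182)]) [ 471.46 -225.55  116.5 ] [ 470.79 -228.12  116.5 ]
left [ 600.96 -185.81   65.  ] [ 459.58 -190.7    65.  ] 1.981273681400101
right [ 602.83 -262.69   65.  ] [ 461.23 -267.88   65.  ] 2.098431928328796
153.875 239.875
side 160.5 69.36111111111111 [226.25 209.92] [242.25 221.08] ((234.5621337890625, 215.43447875976562), (4.345358848571777, 17.92340850830078), 59.981571197509766)
  z156 [590.27 170.18 156.  ]
top 102.0 72.19444444444444 [225.92 157.58] [247.75 163.25] ((236.74896240234375, 160.369873046875), (22.1345272064209, 3.8126463890075684), 6.842777252197266)
  z156 [589.85 168.33 156.  ]
slot (array([590.75, 168.77, 154.83]), [np.float64(0.6317998953900031), np.float64(0.6317998953899487)])
side 160.0 53.47222222222222 [255.42 194.92] [269.58 204.25] ((262.59735107421875, 199.64541625976562), (3.9172043800354004, 15.20567798614502), 59.931365966796875)
  z156 [580.08  81.36 156.  ]
top 100.5 70.02777777777777 [267.42 162.58] [289.25 168.25] ((278.2339172363281, 165.4420166015625), (22.033498764038086, 3.671955108642578), 6.604813098907471)
  z156 [580.16  78.79 156.  ]
slot (array([581.14,  79.07, 154.29]), [np.float64(0.57165114659801), np.float64(0.5716511465979183)])
yaw 6.113223951551869 90.22258511158562
```

```bash
cat > go.py <<'E'
# usage: go.py x y z roll pitch yaw : offset from the present pose, in tool axes (shift first, then turn)
import sys
from h import *
st=env.state();v=list(map(float,sys.argv[1:7]))
A=R.from_euler("xyz",st["ee_rot"],degrees=True);B=R.from_euler("xyz",v[3:],degrees=True)
w=(A.inv()*B).as_rotvec(degrees=True)
print("now",st["ee_pos"],st["ee_rot"],"shift",A.inv().apply(np.array(v[:3])-st["ee_pos"]),"turn",w,"shift if turned first",B.inv().apply(np.array(v[:3])-st["ee_pos"]))
E
python3 go.py 604 -224 250 180 0 2.04
```

```text
now [ 202.85 -537.57  213.22] [-179.91   -0.     20.67] shift [ 486.02 -151.81  -36.55] turn [-0.09  0.01 18.63] shift if turned first [ 412.06 -299.09  -36.78]
```

```bash
echo '{"steps": [[0,0,-12,0,0,6.2],[0,0,-12,0,0,6.2],[0,0,-13,0,0,6.2],[30,-20,0,0,0,0],[35,-25,0,0,0,0],[35,-25,0,0,0,0],[35,-25,0,0,0,0],[35,-25,0,0,0,0]]}' > mv.in && python3 drive.py mv.in 50; echo '{"steps": [[35,-25,0,0,0,0],[35,-25,0,0,0,0],[35,-25,0,0,0,0],[35,-25,0,0,0,0],[35,-25,0,0,0,0],[35,-25,0,0,0,0],[30,-25,0,0,0,0],[0,0,0,0,0,0]]}' > mv.in && python3 drive.py mv.in; python3 go.py 604 -224 250 180 0 2.04
```

```text
time_s: 0.9
ee_pos: [369.5, -410.6, 250.6]
ee_rot: [-180.0, 0.0, 2.1]
force: [0.9, -0.9, 0.3]
gripper_width: 49.7
gripper_force: 0.0
time_s: 1.7
ee_pos: [605.0, -224.7, 249.5]
ee_rot: [-179.9, -0.0, 2.4]
force: [-0.8, -0.1, -0.3]
gripper_width: 50.0
gripper_force: 0.0
now [ 604.99 -224.69  249.54] [-179.88   -0.      2.36] shift [-0.97 -0.73 -0.46] turn [-0.12 -0.    0.32] shift if turned first [-0.97 -0.73 -0.46]
```

```bash
echo '{"steps": [[-1,-1,0,0,0,0],[0,0,0,0,0,0],[0,0,0,0,0,0]]}' > mv.in && python3 drive.py mv.in; python3 - <<'E'
from h import *
m=env.camera_model("wrist");im=env.grab_frame("wrist");cv2.imwrite("pics/w1.png",im)
print(np.array(m["T"]),m["fx"])
for p in [(604,-224,195),(604,-224,110),(537,-226,195),(603.6,-224.3,65),(471.5,-228.3,159)]:print(p,proj("wrist",p,m))
E
python3 go.py 604 -224 146 180 0 2.04
```

```text
time_s: 2.0
ee_pos: [600.0, -228.4, 251.1]
ee_rot: [180.0, 0.0, 2.0]
force: [-0.8, -0.1, 1.2]
gripper_width: 50.2
gripper_force: 0.0
[[   0.03    0.96    0.27  675.2 ]
 [  -1.      0.03    0.01 -224.  ]
 [   0.     -0.27    0.96  421.56]
 [   0.      0.      0.      1.  ]] 304.48347647361845
(604, -224, 195) [277.2  221.13]
(604, -224, 110) [278.02 196.82]
(537, -226, 195) [277.03 297.36]
(603.6, -224.3, 65) [278.54 188.74]
(471.5, -228.3, 159) [277.63 335.52]
now [ 600.11 -228.38  251.22] [179.98   0.     1.98] shift [  4.05  -4.28 105.22] turn [ 0.02  0.   -0.06] shift if turned first [  4.05  -4.24 105.22]
```

View pics/w1.png

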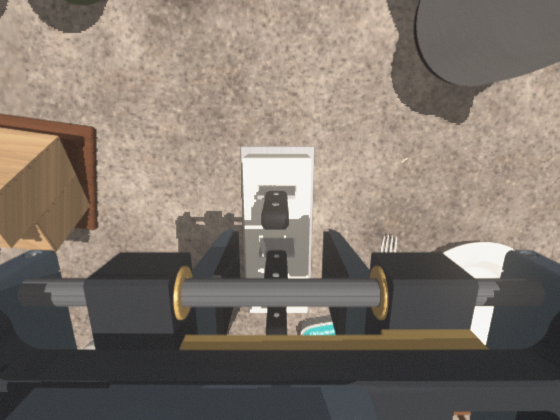

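Handle 0 shows in the wrist view with its top at about (275,222), against a predicted (277,221), so the calibration agrees. Descending.

```bash
echo '{"steps": [[4,-4,5,0,0,0],[0,0,20,0,0,0],[0,0,20,0,0,0],[0,0,20,0,0,0],[0,0,20,0,0,0],[0,0,20,0,0,0],[0,0,0,0,0,0],[0,0,0,0,0,0]]}' > mv.in && python3 drive.py mv.in;python3 go.py 604 -224 146 180 0 2.04
```

```text
time_s: 2.85
ee_pos: [604.9, -223.4, 146.0]
ee_rot: [-180.0, 0.0, 2.0]
force: [0.2, 0.4, -1.4]
gripper_width: 50.0
gripper_force: 0.0
now [ 604.87 -223.41  146.04] [-179.99    0.01    2.05] shift [-0.89  0.56  0.04] turn [-0.01  0.01  0.01] shift if turned first [-0.89  0.56  0.04]
```

```bash
echo '{"steps": [[0,0,0,0,0,0],[0,0,0,0,0,0],[0,0,0,0,0,0],[0,0,0,0,0,0],[0,0,0,0,0,0],[0,0,0,0,0,0]]}' > mv.in && python3 drive.py mv.in 0 50; echo '{"steps": [[0,0,-10,0,0,0],[0,0,-20,0,0,0],[0,0,-20,0,0,0],[0,0,-20,0,0,0],[0,0,-30,0,0,0],[0,0,-30,0,0,0],[0,0,-30,0,0,0],[0,0,-30,0,0,0]]}' > mv.in && python3 drive.py mv.in;
python3 - <<'E'
from h import *
Y=R.from_euler("xyz",[180,-30,-6.1],degrees=True).as_matrix();z=-Y[:,2];x=Y[:,0]
L=np.array([590.3,168.9,156]);Rr=np.array([580.6,79,156]);F=Rr-56*x-36*z
print("front_right",F,"z",z)
for n,p in(("L",L),("R",Rr)):print(n,[p+z*(136+k) for k in(40,12,-100)])
E
python3 go.py 503 178 320 180 -30 -6.1
```

```text
time_s: 3.45
ee_pos: [605.1, -223.3, 146.5]
ee_rot: [180.0, -0.1, 2.1]
force: [-0.2, 0.3, 2.2]
gripper_width: 21.7
gripper_force: 50.0
time_s: 4.25
ee_pos: [604.5, -223.1, 337.5]
ee_rot: [180.0, 0.0, 2.1]
force: [0.5, 0.2, -0.1]
gripper_width: 21.3
gripper_force: 50.0
front_right [550.28  82.24  96.82] z [-0.5   0.05  0.87]
L [array([502.8 , 178.25, 308.42]), array([516.72, 176.76, 284.17]), array([572.4 , 170.81, 187.18])]
R [array([493.1 ,  88.35, 308.42]), array([507.02,  86.86, 284.17]), array([562.7 ,  80.91, 187.18])]
now [ 604.48 -223.14  337.47] [179.99   0.02   2.07] shift [ -86.9  -404.55   17.46] turn [-2.13 29.97  7.99] shift if turned first [-133.04 -388.08  -56.64]
```

```bash
echo '{"steps": [[-4,-20,0,0,0,0],[-8,-35,0,0,0,0],[-8,-35,0,0,0,0],[-8,-35,0,0,0,0],[-8,-35,0,0,0,0],[-8,-35,0,0,0,0],[-8,-35,0,0,0,0],[-8,-35,0,0,0,0]]}' > mv.in && python3 drive.py mv.in; echo '{"steps": [[-8,-35,0,0,0,0],[-8,-35,0,0,0,0],[-7,-35,0,0,0,0],[-4,-35,0,0,0,0],[0,0,0,-0.5,7.5,2],[0,0,0,-0.5,7.5,2],[0,0,0,-0.5,7.5,2],[0,0,0,-0.5,7.5,2]]}' > mv.in && python3 drive.py mv.in; echo '{"steps": [[0,0,0,0,0,0],[0,0,0,0,0,0],[0,0,0,0,0,0]]}' > mv.in && python3 drive.py mv.in; python3 go.py 502.8 178.2 308.4 180 -30 -6.1
```

```text
time_s: 5.05
ee_pos: [534.5, 40.7, 336.3]
ee_rot: [180.0, -0.0, 2.1]
force: [0.6, 0.5, -1.8]
gripper_width: 21.9
gripper_force: 50.0
time_s: 5.85
ee_pos: [502.9, 178.2, 337.0]
ee_rot: [-179.7, -30.4, -6.3]
force: [0.7, -0.5, -1.0]
gripper_width: 21.8
gripper_force: 50.0
time_s: 6.15
ee_pos: [504.7, 178.7, 337.3]
ee_rot: [-179.8, -30.1, -6.2]
force: [0.1, 0.2, 0.6]
gripper_width: 21.6
gripper_force: 50.0
now [504.71 178.66 337.26] [-179.78  -30.07   -6.21] shift [-16.06   0.76  24.04] turn [-0.17 -0.07 -0.1 ] shift if turned first [-16.03   0.66  24.07]
```

```bash
echo '{"steps": [[-8,0.7,0,0,0,0],[-8,0,10,0,0,0],[0,0,14,0,0,0],[0,0,14,0,0,0],[0,0,8,0,0,0],[0,0,0,0,0,0],[0,0,0,0,0,0],[0,0,0,0,0,0]]}' > mv.in && python3 drive.py mv.in; cat > look.py <<'E'
import sys
from h import *
k,bx,by,tx,ty=sys.argv[1],*map(int,sys.argv[2:6])
st=env.state();s=env.grab_frame("side");t=env.grab_frame("top")
cv2.imwrite(f"pics/s{k}.png",s);cv2.imwrite(f"pics/t{k}.png",t)
c=lambda im,x,y:cv2.resize(im[y:y+100,x:x+100],None,fx=4,fy=4,interpolation=cv2.INTER_CUBIC)
cv2.imwrite(f"pics/c{k}.png",np.hstack([c(s,bx,by),c(t,tx,ty)]))
A=R.from_euler("xyz",st["ee_rot"],degrees=True).as_matrix()
for d in(136,36):
    p=st["ee_pos"]+A[:,2]*d
    for n,o in(("side",(bx,by)),("top",(tx-100,ty))):print(d,n,(proj(n,p)-o)*4)
E
python3 look.py 1 195 150 205 100;python3 go.py 516.7 176.8 284.2 180 -30 -6.1
```

```text
time_s: 6.95
ee_pos: [512.5, 176.9, 288.7]
ee_rot: [-179.8, -30.1, -6.2]
force: [-0.3, -0.2, -1.1]
gripper_width: 22.3
gripper_force: 50.0
136 side [170.91 244.63]
136 top [520.73 251.01]
36 side [233.77 135.47]
36 top [491.06 303.23]
now [512.45 176.95 288.82] [-179.8   -30.1    -6.17] shift [ 1.36 -0.29  6.13] turn [-0.17 -0.1  -0.06] shift if turned first [ 1.37 -0.31  6.12]
```

View pics/c1.png

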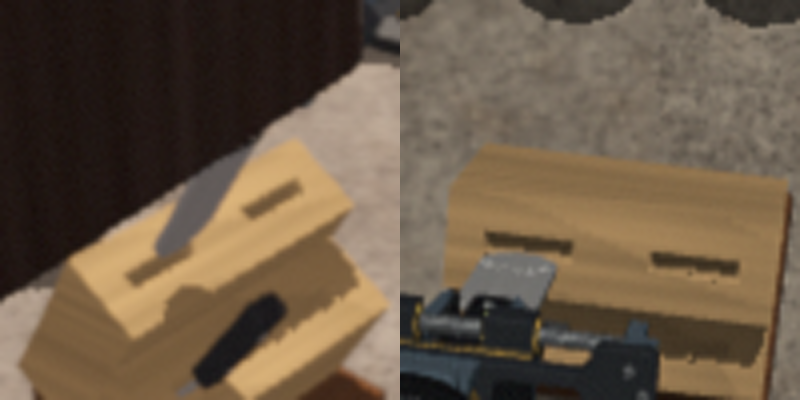

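The tip hangs just above back-left (side crop (170,250), top crop (523,255)), in line within about 1 mm. Inserting with force checks.

```bash
echo '{"steps": [[1.3,-0.3,5,-0.2,-0.1,0],[0,0,6,0,0,0],[0,0,6,0,0,0],[0,0,6,0,0,0],[0,0,0,0,0,0],[0,0,0,0,0,0]]}' > mv.in && python3 drive.py mv.in; echo '{"steps": [[0,0,6,0,0,0],[0,0,6,0,0,0],[0,0,8,0,0,0],[0,0,0,0,0,0],[0,0,0,0,0,0]]}' > mv.in && python3 drive.py mv.in;  python3 go.py 572.4 170.8 187.2 180 -30 -6.1
```

```text
time_s: 7.65
ee_pos: [524.9, 175.6, 268.5]
ee_rot: [179.9, -29.9, -6.2]
force: [-0.0, 0.1, -0.9]
gripper_width: 21.8
gripper_force: 50.0
time_s: 8.15
ee_pos: [534.9, 174.5, 251.0]
ee_rot: [179.9, -29.9, -6.2]
force: [0.1, -0.3, -1.9]
gripper_width: 21.5
gripper_force: 50.0
now [534.86 174.5  251.05] [179.93 -29.91  -6.15] shift [ 0.86 -0.44 74.15] turn [ 0.1   0.09 -0.05] shift if turned first [ 0.74 -0.31 74.15]
```

Free so far, about 24 mm in. Continuing.

```bash
echo '{"steps": [[0.5,0,8,0,0,0],[0,0,8,0,0,0],[0,0,8,0,0,0],[0,0,8,0,0,0],[0,0,8,0,0,0],[0,0,0,0,0,0]]}' > mv.in && python3 drive.py mv.in; echo '{"steps": [[0,0,8,0,0,0],[0,0,8,0,0,0],[0,0,6,0,0,0],[0,0,0,0,0,0],[0,0,0,0,0,0]]}' > mv.in && python3 drive.py mv.in;  python3 go.py 572.4 170.8 187.2 180 -30 -6.1
```

```text
time_s: 8.75
ee_pos: [555.0, 172.0, 215.4]
ee_rot: [179.9, -29.8, -6.1]
force: [0.1, -0.0, -1.5]
gripper_width: 22.2
gripper_force: 50.0
time_s: 9.25
ee_pos: [566.1, 171.2, 197.8]
ee_rot: [179.9, -29.9, -6.2]
force: [-0.7, 1.1, -0.5]
gripper_width: 21.4
gripper_force: 50.0
now [566.07 171.19 197.82] [179.95 -29.93  -6.15] shift [ 0.19 -0.3  12.37] turn [ 0.08  0.07 -0.05] shift if turned first [ 0.17 -0.28 12.37]
```

```bash
echo '{"steps": [[0,0,5,0,0,0],[0,0,4,0,0,0],[0,0,0,0,0,0],[0,0,0,0,0,0]]}' > mv.in && python3 drive.py mv.in; echo '{"steps": [[0,0,3,0,0,0],[0,0,0,0,0,0],[0,0,0,0,0,0]]}' > mv.in && python3 drive.py mv.in; echo '{"steps": [[0,0,2,0,0,0],[0,0,0,0,0,0],[0,0,0,0,0,0]]}' > mv.in && python3 drive.py mv.in; python3 go.py 572.4 170.8 187.2 180 -30 -6.1
```

```text
time_s: 9.65
ee_pos: [570.5, 170.7, 190.1]
ee_rot: [179.9, -29.9, -6.2]
force: [0.1, 0.2, -1.2]
gripper_width: 21.7
gripper_force: 50.0
time_s: 9.95
ee_pos: [572.0, 170.8, 188.5]
ee_rot: [180.0, -30.0, -6.2]
force: [-4.3, 1.2, 4.9]
gripper_width: 21.7
gripper_force: 50.0
time_s: 10.25
ee_pos: [572.1, 170.7, 188.4]
ee_rot: [-179.9, -30.0, -6.3]
force: [-16.8, 0.8, 18.1]
gripper_width: 21.9
gripper_force: 50.0
now [572.15 170.72 188.41] [-179.95  -30.04   -6.25] shift [-0.4  -0.11  1.17] turn [ 0.03 -0.04 -0.13] shift if turned first [-0.4  -0.11  1.17]
```

Contact at the expected depth with 25 N along the slot, so it is home. Release and retreat.

```bash
echo '{"steps": [[0,0,-2,0,0,0],[0,0,0,0,0,0],[0,0,0,0,0,0],[0,0,0,0,0,0]]}' > mv.in && python3 drive.py mv.in 45; echo '{"steps": [[0,0,-10,0,0,0],[0,0,-20,0,0,0],[0,0,-30,0,0,0],[0,0,-30,0,0,0],[0,0,-30,0,0,0],[0,0,0,0,0,0]]}' > mv.in && python3 drive.py mv.in; python3 look.py 2 195 150 205 100; python3 go.py 537 -226.4 250 180 0 2.04
```

```text
time_s: 10.65
ee_pos: [572.1, 170.5, 187.1]
ee_rot: [179.9, -29.9, -6.2]
force: [-0.4, -0.2, -0.3]
gripper_width: 44.6
gripper_force: 0.0
time_s: 11.25
ee_pos: [513.0, 178.2, 296.7]
ee_rot: [-179.7, -30.4, -6.2]
force: [0.3, 0.6, 1.5]
gripper_width: 45.1
gripper_force: 0.0
136 side [167.18 232.16]
136 top [516.94 244.96]
36 side [230.83 121.68]
36 top [486.74 297.97]
now [512.24 177.23 292.24] [-179.99  -30.     -6.16] shift [ 37.71 398.65  70.47] turn [  2.14 -29.95  -8.01] shift if turned first [ 10.37 404.25  42.24]
```

View pics/c2.png

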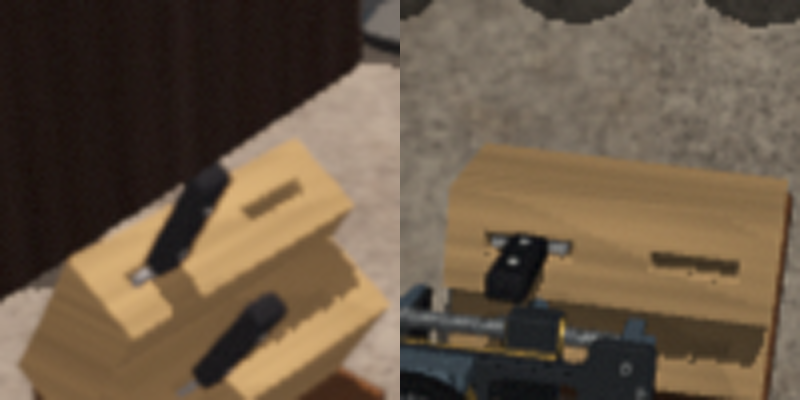

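Seated: the handle rests on the wood in back-left (side crop (160,265), top crop (520,245)). Now the middle spatula.

```bash
echo '{"steps": [[0,0,-10,0.5,-7.5,-2],[0,0,0,0.5,-7.5,-2],[0,0,0,0.5,-7.5,-2],[0,0,0,0.5,-7.5,-2],[1,35,0,0,0,0],[1,35,0,0,0,0],[1,35,0,0,0,0],[1,35,0,0,0,0]]}' > mv.in && python3 drive.py mv.in; echo '{"steps": [[1,35,0,0,0,0],[1,35,0,0,0,0],[1,35,0,0,0,0],[1,35,0,0,0,0],[1,35,0,0,0,0],[1,35,0,0,0,0],[1,35,0,0,0,0],[0,0,0,0,0,0]]}' > mv.in && python3 drive.py mv.in; echo '{"steps": [[0,0,0,0,0,0],[0,0,0,0,0,0]]}' > mv.in && python3 drive.py mv.in; python3 go.py 537 -226.4 146 180 0 2.04
```

```text
time_s: 12.15
ee_pos: [516.2, 36.1, 298.6]
ee_rot: [179.8, 0.3, 2.0]
force: [0.0, -0.2, -0.7]
gripper_width: 44.8
gripper_force: 0.0
time_s: 12.95
ee_pos: [531.4, -210.9, 298.7]
ee_rot: [179.8, 0.3, 1.7]
force: [-0.5, 0.6, -0.6]
gripper_width: 45.0
gripper_force: 0.0
time_s: 13.15
ee_pos: [531.5, -206.1, 300.3]
ee_rot: [179.9, 0.2, 2.0]
force: [-0.7, 0.2, 0.5]
gripper_width: 44.8
gripper_force: 0.0
now [ 531.53 -206.07  300.31] [179.91   0.22   1.99] shift [  5.36  20.27 154.33] turn [ 0.09  0.22 -0.05] shift if turned first [  4.75  20.51 154.31]
```

```bash
echo '{"steps": [[5,20,4,0,0,0],[0,0,30,0,0,0],[0,0,30,0,0,0],[0,0,30,0,0,0],[0,0,25,0,0,0],[0,0,20,0,0,0],[0,0,15,0,0,0],[0,0,0,0,0,0]]}' > mv.in && python3 drive.py mv.in; echo '{"steps": [[0,0,0,0,0,0]]}' > mv.in && python3 drive.py mv.in; python3 go.py 537 -226.4 146 180 0 2.04
```

```text
time_s: 13.95
ee_pos: [535.9, -226.4, 144.8]
ee_rot: [179.9, 0.4, 2.0]
force: [0.5, 0.1, 0.2]
gripper_width: 45.2
gripper_force: 0.0
time_s: 14.05
ee_pos: [537.5, -227.1, 147.5]
ee_rot: [179.8, 0.1, 2.0]
force: [0.6, 0.6, 0.1]
gripper_width: 45.2
gripper_force: 0.0
now [ 537.54 -227.1   147.49] [179.82   0.11   2.01] shift [-0.51 -0.73  1.48] turn [ 0.18  0.11 -0.03] shift if turned first [-0.51 -0.72  1.49]
```

```bash
echo '{"steps": [[0,0,1,0,0,0],[0,0,0,0,0,0],[0,0,0,0,0,0],[0,0,0,0,0,0],[0,0,0,0,0,0],[0,0,0,0,0,0],[0,0,0,0,0,0]]}' > mv.in && python3 drive.py mv.in 0 50; echo '{"steps": [[0,0,-10,0,0,0],[0,0,-20,0,0,0],[0,0,-20,0,0,0],[0,0,-20,0,0,0],[0,0,-30,0,0,0],[0,0,-30,0,0,0],[0,0,-30,0,0,0],[0,0,-30,0,0,0]]}' > mv.in && python3 drive.py mv.in; python3 go.py 493 88.3 337 180 0 2.04
```

```text
time_s: 14.75
ee_pos: [537.4, -227.1, 146.9]
ee_rot: [179.8, 0.1, 2.0]
force: [0.6, 0.6, 4.1]
gripper_width: 21.6
gripper_force: 50.0
time_s: 15.55
ee_pos: [537.0, -226.3, 337.6]
ee_rot: [179.9, 0.2, 2.0]
force: [0.9, -0.5, -1.1]
gripper_width: 21.9
gripper_force: 50.0
now [ 537.   -226.34  337.58] [179.85   0.17   1.97] shift [ -33.16 -315.96   -0.14] turn [ 0.15  0.17 -0.07] shift if turned first [ -32.77 -316.      0.58]
```

```bash
echo '{"steps": [[-2,-20,0,0,0,0],[-3,-35,0,0,0,0],[-4,-35,0,0,0,0],[-4,-35,0,0,0,0],[-4,-35,0,0,0,0],[-4,-35,0,0,0,0],[-4,-35,0,0,0,0],[-4,-35,0,0,0,0]]}' > mv.in && python3 drive.py mv.in; echo '{"steps": [[-4,-35,0,0,0,0],[0,-16,0,0,0,0],[0,0,0,-0.5,7.5,2],[0,0,0,-0.5,7.5,2],[0,0,0,-0.5,7.5,2],[0,0,0,-0.5,7.5,2],[0,0,0,0,0,0],[0,0,0,0,0,0]]}' > mv.in && python3 drive.py mv.in; echo '{"steps": [[0,0,0,0,0,0]]}' > mv.in && python3 drive.py mv.in; python3 go.py 503.05 87.3 291.1 180 -30 -6.1
```

```text
time_s: 16.35
ee_pos: [497.7, 39.3, 334.5]
ee_rot: [179.9, 0.3, 2.0]
force: [0.9, -0.2, -0.7]
gripper_width: 21.8
gripper_force: 50.0
time_s: 17.15
ee_pos: [492.7, 88.8, 335.1]
ee_rot: [179.9, -29.8, -6.0]
force: [0.3, 0.1, -0.7]
gripper_width: 21.6
gripper_force: 50.0
time_s: 17.25
ee_pos: [494.9, 88.6, 336.4]
ee_rot: [180.0, -29.9, -6.2]
force: [1.0, -0.6, -1.1]
gripper_width: 21.7
gripper_force: 50.0
now [494.95  88.56 336.44] [179.99 -29.94  -6.16] shift [-15.53   0.37  43.38] turn [ 0.04  0.06 -0.05] shift if turned first [-15.58   0.39  43.36]
```

```bash
echo '{"steps": [[-8,0.4,0,0,0,0],[-7.5,0,10,0,0,0],[0,0,14,0,0,0],[0,0,12,0,0,0],[0,0,7,0,0,0],[0,0,0,0,0,0],[0,0,0,0,0,0],[0,0,0,0,0,0]]}' > mv.in && python3 drive.py mv.in; python3 look.py 3 195 150 205 100;python3 go.py 503.05 87.3 291.1 180 -30 -6.1
```

```text
time_s: 18.05
ee_pos: [501.9, 87.0, 291.2]
ee_rot: [180.0, -30.0, -6.2]
force: [0.3, -0.1, -1.8]
gripper_width: 21.5
gripper_force: 50.0
136 side [286.52 177.31]
136 top [690.9  272.78]
36 side [354.91  69.59]
36 top [677.21 327.01]
now [501.72  87.02 291.24] [179.99 -30.01  -6.17] shift [ 1.05 -0.43  0.76] turn [ 0.05 -0.01 -0.06] shift if turned first [ 1.05 -0.42  0.76]
```

View pics/c3.png

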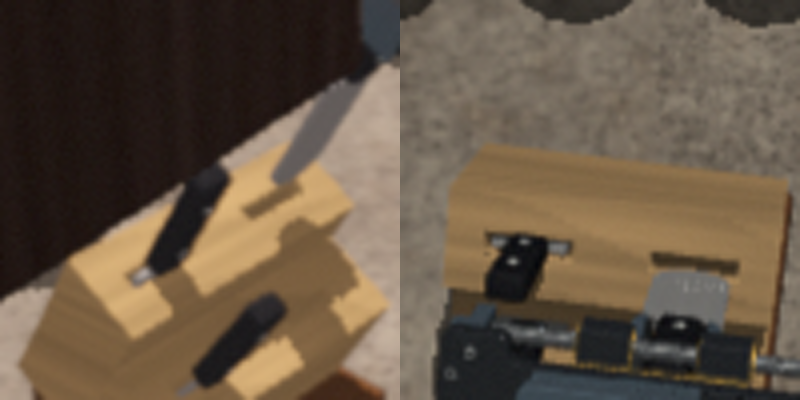

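The blade is above back-right: tip at side crop (280,180) and top crop (688,273), and it projects onto the slot at (691,262) against (693,262). Inserting.

```bash
echo '{"steps": [[1,0.5,6,0,0,0],[0,0,6,0,0,0],[0,0,6,0,0,0],[0,0,6,0,0,0],[0,0,6,0,0,0],[0,0,0,0,0,0],[0,0,0,0,0,0]]}' > mv.in && python3 drive.py mv.in; echo '{"steps": [[0,0,6,0,0,0],[0,0,6,0,0,0],[0,0,8,0,0,0],[0,0,0,0,0,0],[0,0,0,0,0,0]]}' > mv.in && python3 drive.py mv.in;  python3 go.py 562.4 80.4 188.4 180 -30 -6.1
```

```text
time_s: 18.85
ee_pos: [517.3, 84.7, 264.8]
ee_rot: [179.9, -29.9, -6.2]
force: [-0.0, -0.1, 0.3]
gripper_width: 21.6
gripper_force: 50.0
time_s: 19.35
ee_pos: [527.2, 83.5, 247.2]
ee_rot: [179.9, -29.9, -6.2]
force: [-0.7, 0.2, -1.7]
gripper_width: 21.4
gripper_force: 50.0
now [527.18  83.53 247.25] [179.94 -29.9   -6.15] shift [ 1.31 -0.74 68.64] turn [ 0.09  0.1  -0.05] shift if turned first [ 1.19 -0.63 68.64]
```

```bash
echo '{"steps": [[0.7,0,8,0,0,0],[0,0,8,0,0,0],[0,0,8,0,0,0],[0,0,8,0,0,0],[0,0,8,0,0,0],[0,0,0,0,0,0]]}' > mv.in && python3 drive.py mv.in; echo '{"steps": [[0,0,8,0,0,0],[0,0,8,0,0,0],[0,0,6,0,0,0],[0,0,0,0,0,0],[0,0,0,0,0,0]]}' > mv.in && python3 drive.py mv.in;  python3 go.py 562.4 80.4 188.4 180 -30 -6.1
```

```text
time_s: 19.95
ee_pos: [547.5, 81.1, 211.8]
ee_rot: [179.9, -29.8, -6.1]
force: [-0.4, -0.3, -2.1]
gripper_width: 22.0
gripper_force: 50.0
time_s: 20.45
ee_pos: [558.6, 80.2, 194.2]
ee_rot: [180.0, -29.9, -6.2]
force: [0.1, -0.4, -2.0]
gripper_width: 21.9
gripper_force: 50.0
now [558.64  80.17 194.22] [179.95 -29.93  -6.16] shift [ 0.31 -0.64  6.9 ] turn [ 0.08  0.07 -0.05] shift if turned first [ 0.3  -0.63  6.9 ]
```

```bash
echo '{"steps": [[0,0,4,0,0,0],[0,0,2,0,0,0],[0,0,0,0,0,0],[0,0,0,0,0,0]]}' > mv.in && python3 drive.py mv.in; echo '{"steps": [[0,0,2,0,0,0],[0,0,0,0,0,0],[0,0,0,0,0,0]]}' > mv.in && python3 drive.py mv.in; echo '{"steps": [[0,0,2,0,0,0],[0,0,0,0,0,0],[0,0,0,0,0,0]]}' > mv.in && python3 drive.py mv.in; python3 go.py 562.4 80.4 188.4 180 -30 -6.1
```

```text
time_s: 20.85
ee_pos: [561.6, 79.9, 189.2]
ee_rot: [180.0, -30.0, -6.2]
force: [-0.5, 0.1, -0.4]
gripper_width: 21.7
gripper_force: 50.0
time_s: 21.15
ee_pos: [562.1, 79.9, 188.8]
ee_rot: [180.0, -30.0, -6.2]
force: [-9.7, 0.2, 9.3]
gripper_width: 21.7
gripper_force: 50.0
time_s: 21.45
ee_pos: [562.2, 79.9, 188.8]
ee_rot: [-180.0, -30.1, -6.3]
force: [-21.8, 3.2, 24.3]
gripper_width: 21.9
gripper_force: 50.0
now [562.21  79.86 188.76] [-179.97  -30.05   -6.25] shift [-0.06 -0.56  0.38] turn [ 0.05 -0.05 -0.13] shift if turned first [-0.06 -0.56  0.38]
```

```bash
echo '{"steps": [[0,0,-2,0,0,0],[0,0,0,0,0,0],[0,0,0,0,0,0],[0,0,0,0,0,0]]}' > mv.in && python3 drive.py mv.in 45; echo '{"steps": [[0,0,-10,0,0,0],[0,0,-20,0,0,0],[0,0,-30,0,0,0],[0,0,-30,0,0,0],[0,0,-30,0.5,-7.5,-2],[0,0,0,0.5,-7.5,-2],[0,0,0,0.5,-7.5,-2],[0,0,0,0.5,-7.5,-2]]}' > mv.in && python3 drive.py mv.in;echo '{"steps": [[0,0,0,0,0,0],[0,0,0,0,0,0]]}' > mv.in && python3 drive.py mv.in;python3 look.py 4 195 150 205 100; python3 go.py 471.5 -228.2 250 180 0 2.04
```

```text
time_s: 21.85
ee_pos: [562.7, 79.7, 187.1]
ee_rot: [179.9, -29.9, -6.2]
force: [-0.0, -1.1, -0.1]
gripper_width: 44.7
gripper_force: 0.0
time_s: 22.65
ee_pos: [503.3, 86.2, 292.9]
ee_rot: [179.9, 0.1, 2.0]
force: [-0.1, 0.2, -0.3]
gripper_width: 44.8
gripper_force: 0.0
time_s: 22.85
ee_pos: [503.3, 86.0, 290.3]
ee_rot: [179.8, -0.0, 1.9]
force: [-1.1, 0.1, -0.3]
gripper_width: 44.7
gripper_force: 0.0
136 side [375.12 246.5 ]
136 top [677.57 402.41]
36 side [379.54  88.44]
36 top [674.88 362.92]
now [502.11  86.18 290.94] [179.8   -0.06   1.92] shift [-41.14 313.04  41.98] turn [ 0.2  -0.06 -0.12] shift if turned first [-41.78 313.09  40.94]
```

View pics/c4.png

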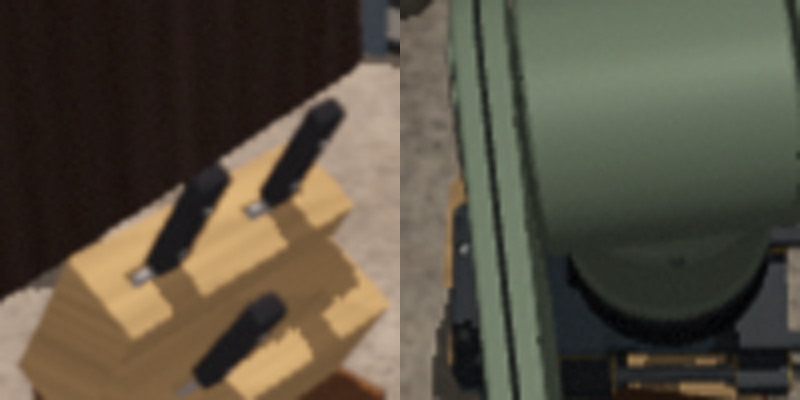

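Both long spatulas are seated (side crop (160,265) and (275,195)). Now the short one.

```bash
echo '{"steps": [[-4,35,0,0,0,0],[-5,35,0,0,0,0],[-5,35,0,0,0,0],[-5,35,0,0,0,0],[-5,35,0,0,0,0],[-5,35,0,0,0,0],[-5,35,0,0,0,0],[-5,35,0,0,0,0]]}' > mv.in && python3 drive.py mv.in; echo '{"steps": [[-2,33,10,0,0,0],[0,0,30,0,0,0],[0,0,30,0,0,0],[0,0,30,0,0,0],[0,0,0,0,0,0],[0,0,0,0,0,0],[0,0,0,0,0,0]]}' > mv.in && python3 drive.py mv.in; python3 go.py 471.5 -228.2 120 180 0 2.04
```

```text
time_s: 23.75
ee_pos: [472.2, -195.5, 292.7]
ee_rot: [179.7, -0.1, 1.9]
force: [0.5, -0.3, -0.3]
gripper_width: 44.7
gripper_force: 0.0
time_s: 24.45
ee_pos: [473.7, -228.5, 194.2]
ee_rot: [179.7, -0.2, 1.9]
force: [-0.5, 0.6, -0.3]
gripper_width: 45.5
gripper_force: 0.0
now [ 473.72 -228.53  194.19] [179.69  -0.23   1.94] shift [-2.51 -0.82 74.18] turn [ 0.31 -0.23 -0.1 ] shift if turned first [-2.21 -0.41 74.19]
```

```bash
echo '{"steps": [[-2.3,-0.6,10,0.3,-0.2,0],[0,0,20,0,0,0],[0,0,20,0,0,0],[0,0,15,0,0,0],[0,0,9,0,0,0],[0,0,0,0,0,0],[0,0,0,0,0,0]]}' > mv.in && python3 drive.py mv.in; python3 go.py 471.5 -228.2 120 180 0 2.04; echo '{"steps": [[0,0,0,0,0,0],[0,0,0,0,0,0],[0,0,0,0,0,0],[0,0,0,0,0,0],[0,0,0,0,0,0],[0,0,0,0,0,0]]}' > mv.in && python3 drive.py mv.in 0 50;python3 go.py 471.5 -228.2 120 180 0 2.04
```

```text
time_s: 25.15
ee_pos: [470.7, -228.1, 118.5]
ee_rot: [-179.9, 0.1, 1.9]
force: [-0.7, 1.0, 0.7]
gripper_width: 44.8
gripper_force: 0.0
now [ 470.74 -228.06  118.51] [-179.92    0.13    1.91] shift [ 0.75  0.17 -1.5 ] turn [-0.08  0.13 -0.13] shift if turned first [ 0.75  0.17 -1.49]
time_s: 25.75
ee_pos: [470.6, -227.9, 118.3]
ee_rot: [-179.9, 0.1, 1.9]
force: [-0.3, 0.8, 3.6]
gripper_width: 21.6
gripper_force: 50.0
now [ 470.55 -227.86  118.3 ] [-179.9     0.15    1.91] shift [ 0.93  0.37 -1.7 ] turn [-0.1   0.15 -0.13] shift if turned first [ 0.93  0.37 -1.7 ]
```

```bash
echo '{"steps": [[0,0,-10,0,0,0],[0,0,-20,0,0,0],[0,0,-30,0,0,0],[0,0,-30,0,0,0],[0,0,-30,0,0,0],[0,0,-30,0,0,0],[0,0,-30,0,0,0]]}' > mv.in && python3 drive.py mv.in; echo '{"steps": [[0,-20,0,0,0,0],[0,-35,0,0,0,0],[0,-35,0,0,0,0],[0,-35,0,0,0,0],[0,-35,0,0,0,0],[0,-35,0,0,0,0],[0,-35,0,0,0,0],[0,-35,0,0,0,0]]}' > mv.in && python3 drive.py mv.in; echo '{"steps": [[0,-35,0,0,0,0],[0,-18,0,0,0,0],[0,0,0,-0.5,7.5,2],[0,0,0,-0.5,7.5,2],[0,0,0,-0.5,7.5,2],[0,0,0,-0.5,7.5,2],[0,0,0,0,0,0],[0,0,0,0,0,0]]}' > mv.in && python3 drive.py mv.in; python3 - <<'E'
from h import *
Y=R.from_euler("xyz",[180,-30,-6.1],degrees=True).as_matrix();z=-Y[:,2];F=np.array([550.2,81.3,96.8])
for k in(60,20,-64):print(k,F+z*(108.4+k))
E
python3 go.py 466.3 90.2 242.6 180 -30 -6.1
```

```text
time_s: 26.45
ee_pos: [470.5, -228.0, 299.5]
ee_rot: [-179.9, 0.2, 1.9]
force: [0.9, -0.5, -0.3]
gripper_width: 21.7
gripper_force: 50.0
time_s: 27.25
ee_pos: [461.5, 38.0, 298.8]
ee_rot: [-179.9, 0.2, 1.9]
force: [0.9, 0.7, -0.7]
gripper_width: 21.5
gripper_force: 50.0
time_s: 28.05
ee_pos: [460.1, 90.0, 299.2]
ee_rot: [-179.8, -29.8, -6.3]
force: [1.0, 0.4, 0.1]
gripper_width: 21.8
gripper_force: 50.0
60 [466.48  90.25 242.64]
20 [486.36  88.12 208.  ]
-64 [528.13  83.66 135.25]
now [460.12  89.95 299.24] [-179.76  -29.78   -6.26] shift [-22.83  -0.7   52.21] turn [-0.16  0.22 -0.14] shift if turned first [-23.02  -0.9   52.12]
```

```bash
echo '{"steps": [[-12,-0.8,0,-0.2,0.2,-0.1],[-11,0,0,0,0,0],[0,0,15,0,0,0],[0,0,18,0,0,0],[0,0,19,0,0,0],[0,0,20,0,0,0],[0,0,10,0,0,0],[0,0,0,0,0,0]]}' > mv.in && python3 drive.py mv.in; echo '{"steps": [[0,0,0,0,0,0],[0,0,0,0,0,0]]}' > mv.in && python3 drive.py mv.in; sed -i 's/(136,36)/(108.4,44)/' look.py; python3 look.py 5 205 165 205 100; python3 go.py 486.4 88.1 208 180 -30 -6.1; python3 - <<'E'
from h import *
print((proj("side",[550.2,81.3,96.8])-[205,165])*4,(proj("top",[550.2,81.3,96.8])-[105,100])*4)
E
```

```text
time_s: 28.85
ee_pos: [481.8, 87.8, 214.9]
ee_rot: [179.9, -29.9, -6.3]
force: [0.2, 0.3, -0.7]
gripper_width: 21.6
gripper_force: 50.0
time_s: 29.05
ee_pos: [481.8, 88.3, 217.1]
ee_rot: [-180.0, -30.1, -6.3]
force: [-0.5, 0.2, -0.7]
gripper_width: 21.8
gripper_force: 50.0
108.4 side [290.47 210.24]
108.4 top [684.84 355.14]
44 side [335.26 149.28]
44 top [676.31 392.61]
now [481.56  88.38 217.06] [-179.96  -30.12   -6.26] shift [-0.36 -0.24 10.27] turn [ 0.04 -0.12 -0.14] shift if turned first [-0.33 -0.24 10.27]
[271.64 238.07] [687.67 340.44]
```

View pics/c5.png

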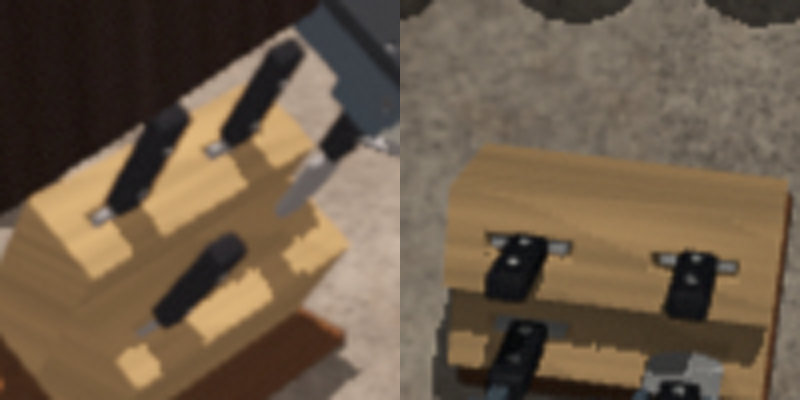

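The short blade is above front-right: tip at side crop (283,213) and top crop (686,352). I'll check the front row's row offset against the visible front-left slot before inserting.

```bash
python3 - <<'E'
from h import *
Y=R.from_euler("xyz",[180,-30,-6.1],degrees=True).as_matrix()
FL=np.array([550.2,81.3,96.8])+90*Y[:,1]*-1
F=np.array([550.2,81.3,96.8])
for P in(FL,F):
  for dx in(-4.5,4.5):
    for dy in(-23,23):print(dx,dy,proj("top",P+Y[:,0]*dx+Y[:,1]*dy))
t=cv2.imread("pics/t5.png");h=cv2.cvtColor(t,cv2.COLOR_BGR2HSV)
print(h[176:188,226:252,1]);print(h[176:188,226:252,2])
print(cv2.imread("pics/top0.png").max(2)[178:192,264:290])
E
```

```text
-4.5 -23 [227.18 180.95]
-4.5 23 [247.3  183.41]
4.5 -23 [227.47 177.16]
4.5 23 [247.65 179.62]
-4.5 -23 [266.6  185.77]
-4.5 23 [286.82 188.24]
4.5 -23 [267.   181.98]
4.5 23 [287.27 184.45]
[[114 114 117 112 112 113 120 115 117 117 113 115 115 115 113 109 113 115
  119 111 116 117 115 115 114 118]
 [117 120 114 119 112 116 119 119 119 119 113 119 120 117 117 115 113 115
  110 120 117 117 115 113 120 111]
 [112 120 118  98  82  94  96 103 103 108 112 111 119 115 117 111 119 119
  111 120 122 113 115 118 117 111]
 [115 118 109  35  14  14  14  43  47  69  90  89  89  99 103  98 103 107
  108 111 109 115 115 122 113 113]
 [121 116  85  13   4   9   6  11   0  22  32  31  16  20  18  38  38  50
   62  74  81 109 113 111 117 113]
 [119 113  68  13   0   9  26  64  73   9  26  10  43  59  34   8   9   5
    9  14  19  93 119 114 112 115]
 [117 114  81  53  35   5  14  91   0  10  14  11  31  35  61  12  13   0
    9   9  41 118 117 115 113 115]
 [118 113 114 113 101  85  28  64  51  18   0  18  26  35  68  11  21  21
    9  21  84 118 124 114 109 110]
 [117 120 122 114 104  55  96  46  2
[... 2536 characters left out ...]
64  65  64
   65  65  64  65  66  66  69  70]
 [ 72  70  68  65  66  65  64  65  64  63  63  63  63  61  60  62  61  62
   62  62  62  61  62  65  69  70]
 [ 94  73  70  70  70  68  67  66  66  64  64  63  63  64  61  61  62  60
   60  60  60  59  60  67  71  71]
 [139 101  95  96  95  94  92  71  70  69  69  68  76  88  66  63  63  64
   63  62  61  62  62  69  72  72]
 [147 143 142 143 143 142 138 100  93  94  93  92 106 120  79  88  89  87
   88  85  73  70  68  70  75  73]
 [145 145 145 145 144 143 144 140 140 141 139 137 135 101  94 131 134 132
  132 128  97  95  97  97  96  94]
 [140 142 141 142 141 139 141 142 141 142 140 141 138 136 136 139 138 135
  135 134 134 138 142 144 143 139]]
```

```bash
python3 - <<'E'
from h import *
ims=[cv2.imread(f"pics/{n}.png") for n in("top0","t1","t2")]
def prof(im,c0,c1,rp,lo,hi):
    g=im.astype(np.float32);o=[]
    for r in np.arange(lo,hi,.5):
        xs=np.arange(c0,c1,.5,dtype=np.float32);ys=(rp+r+.122*(xs-(c0+c1)/2)).astype(np.float32)
        v=cv2.remap(g,xs[None],ys[None],cv2.INTER_LINEAR)[0].mean(0);o.append((r,*v))
    return np.array(o)
Y=R.from_euler("xyz",[180,-30,-6.1],degrees=True).as_matrix()
B=np.array([580.5,78.5,156])
for nm,P,c in(("F",np.array([550.2,81.3,96.8]),(269,285)),("B",B,(270,287))):
    q=proj("top",P);rp=q[1]+.122*((c[0]+c[1])/2-q[0])
    print(nm,q,[proj("top",P+Y[:,0]*d)[1]-q[1] for d in(-4.5,4.5)])
    print(prof(ims[0],*c,rp,-5,5.5).T.round(0).astype(int) )
E
```

```text
F [276.92 185.11] [np.float64(1.8921143099692586), np.float64(-1.8970273521389913)]
[[ -5  -4  -4  -4  -3  -2  -2  -2  -1   0   0   0   1   2   2   2   3   4
    4   4   5]
 [ 38  37  37  37  37  37  36  36  35  35  35  34  34  34  35  37  40  46
   54  62  69]
 [ 55  54  54  54  54  54  53  53  52  51  51  50  50  50  51  54  59  68
   80  92 102]
 [ 69  68  68  67  67  67  66  65  65  64  63  62  62  62  63  67  74  85
  100 115 128]]
B [278.37 165.29] [np.float64(2.010851733930309), np.float64(-2.0161999842137845)]
[[ -5  -4  -4  -4  -3  -2  -2  -2  -1   0   0   0   1   2   2   2   3   4
    4   4   5]
 [ 81  82  81  81  79  75  66  53  41  35  33  35  40  50  62  72  78  81
   79  76  75]
 [121 121 121 120 117 111  98  79  61  52  49  52  60  74  92 107 116 120
  117 113 111]
 [151 152 151 150 146 139 123  98  76  64  61  64  75  92 115 134 145 150
  146 141 139]]
```

Geometry and image agree to about 1 mm. I'll bias 1 mm toward the robot and insert slowly.

```bash
echo '{"steps": [[-1,-0.2,6,0,0,0],[0,0,6,0,0,0],[0,0,6,0,0,0],[0,0,6,0,0,0],[0,0,0,0,0,0],[0,0,0,0,0,0]]}' > mv.in && python3 drive.py mv.in; echo '{"steps": [[0,0,5,0,0,0],[0,0,5,0,0,0],[0,0,5,0,0,0],[0,0,0,0,0,0],[0,0,0,0,0,0]]}' > mv.in && python3 drive.py mv.in;  python3 go.py 528.1 83.7 135.2 180 -30 -6.1
```

```text
time_s: 29.75
ee_pos: [492.5, 87.1, 194.5]
ee_rot: [180.0, -30.0, -6.2]
force: [-0.6, -0.2, -1.0]
gripper_width: 21.8
gripper_force: 50.0
time_s: 30.25
ee_pos: [499.9, 86.3, 181.6]
ee_rot: [180.0, -30.0, -6.3]
force: [-0.3, 0.5, -0.3]
gripper_width: 21.7
gripper_force: 50.0
now [499.91  86.33 181.58] [179.99 -30.01  -6.25] shift [ 1.32 -0.47 54.32] turn [ 0.09 -0.01 -0.13] shift if turned first [ 1.33 -0.38 54.32]
```

```bash
echo '{"steps": [[0.4,0,6,0,0,0],[0,0,6,0,0,0],[0,0,6,0,0,0],[0,0,0,0,0,0],[0,0,0,0,0,0]]}' > mv.in && python3 drive.py mv.in; echo '{"steps": [[0,0,7,0,0,0],[0,0,7,0,0,0],[0,0,7,0,0,0],[0,0,0,0,0,0],[0,0,0,0,0,0]]}' > mv.in && python3 drive.py mv.in;  python3 go.py 528.1 83.7 135.2 180 -30 -6.1
```

```text
time_s: 30.75
ee_pos: [509.2, 85.3, 166.1]
ee_rot: [180.0, -30.0, -6.2]
force: [0.1, 0.2, -0.5]
gripper_width: 21.7
gripper_force: 50.0
time_s: 31.25
ee_pos: [519.7, 84.1, 147.9]
ee_rot: [180.0, -30.0, -6.2]
force: [0.7, -0.3, -0.9]
gripper_width: 21.7
gripper_force: 50.0
now [519.71  84.13 147.88] [179.98 -30.    -6.25] shift [ 0.92 -0.49 15.18] turn [ 0.09 -0.   -0.13] shift if turned first [ 0.92 -0.46 15.18]
```

```bash
echo '{"steps": [[0,0,5,0,0,0],[0,0,5,0,0,0],[0,0,2,0,0,0],[0,0,0,0,0,0],[0,0,0,0,0,0]]}' > mv.in && python3 drive.py mv.in; echo '{"steps": [[0,0,2,0,0,0],[0,0,0,0,0,0],[0,0,0,0,0,0]]}' > mv.in && python3 drive.py mv.in; echo '{"steps": [[0,0,2,0,0,0],[0,0,0,0,0,0],[0,0,0,0,0,0]]}' > mv.in && python3 drive.py mv.in; python3 go.py 528.1 83.7 135.2 180 -30 -6.1
```

```text
time_s: 31.75
ee_pos: [525.7, 83.6, 137.8]
ee_rot: [180.0, -30.0, -6.2]
force: [0.6, -0.4, -1.1]
gripper_width: 21.7
gripper_force: 50.0
time_s: 32.05
ee_pos: [526.6, 83.5, 136.1]
ee_rot: [180.0, -30.0, -6.2]
force: [-0.4, 0.1, -0.9]
gripper_width: 21.4
gripper_force: 50.0
time_s: 32.35
ee_pos: [527.3, 83.4, 135.5]
ee_rot: [-180.0, -30.1, -6.3]
force: [-9.4, 0.9, 11.8]
gripper_width: 21.7
gripper_force: 50.0
now [527.27  83.42 135.55] [-179.97  -30.11   -6.28] shift [ 0.52 -0.37  0.7 ] turn [ 0.06 -0.11 -0.16] shift if turned first [ 0.52 -0.37  0.7 ]
```

Contact at the expected depth. A little more push, then release and retreat.

```bash
echo '{"steps": [[0,0,1,0,0,0],[0,0,0,0,0,0],[0,0,0,0,0,0]]}' > mv.in && python3 drive.py mv.in; echo '{"steps": [[0,0,-2,0,0,0],[0,0,0,0,0,0],[0,0,0,0,0,0],[0,0,0,0,0,0]]}' > mv.in && python3 drive.py mv.in 42; echo '{"steps": [[0,0,-10,0,0,0],[0,0,-20,0,0,0],[0,0,-30,0,0,0],[0,0,-30,0,0,0],[0,0,-30,0,0,0],[-20,0,-30,0,0,0],[-30,0,-20,0,0,0],[-30,0,0,0,0,0]]}' > mv.in && python3 drive.py mv.in; echo '{"steps": [[0,35,0,0,0,0],[0,35,0,0,0,0],[0,35,0,0,0,0],[0,35,0,0,0,0],[0,0,0,0,0,0],[0,0,0,0,0,0]]}' > mv.in && python3 drive.py mv.in; python3 look.py 6 205 165 205 100
```

```text
time_s: 32.65
ee_pos: [527.3, 83.4, 135.5]
ee_rot: [-180.0, -30.1, -6.3]
force: [-16.9, 3.0, 20.5]
gripper_width: 21.6
gripper_force: 50.0
time_s: 33.05
ee_pos: [527.3, 83.3, 135.0]
ee_rot: [180.0, -30.0, -6.3]
force: [-0.6, -0.2, 0.1]
gripper_width: 41.9
gripper_force: 0.0
time_s: 33.85
ee_pos: [373.4, 100.8, 245.3]
ee_rot: [-179.7, -30.4, -6.4]
force: [1.6, 1.3, -0.3]
gripper_width: 42.4
gripper_force: 0.0
time_s: 34.45
ee_pos: [359.1, -30.3, 242.3]
ee_rot: [-179.9, -29.9, -6.5]
force: [0.4, -0.2, 1.0]
gripper_width: 42.2
gripper_force: 0.0
108.4 side [576.11 152.24]
108.4 top [906.18 577.81]
44 side [635.76  88.67]
44 top [910.73 630.3 ]
```

View pics/c6.png

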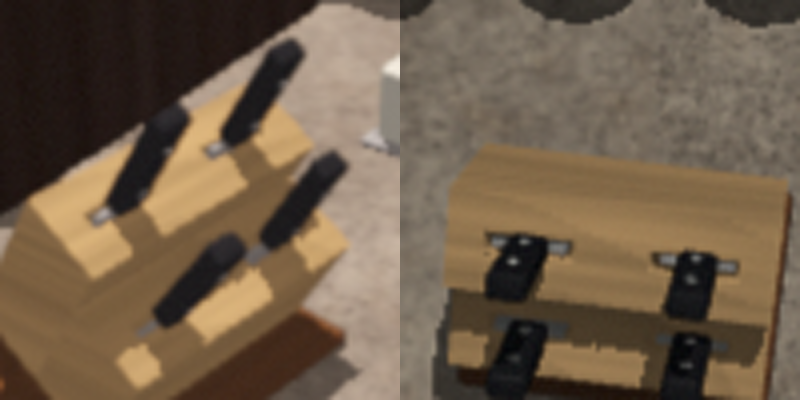

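All four spatulas sit in the block with handles on the wood (front-right at side crop (275,240), top crop (688,355)), and the robot is clear. Handing in.

```bash
python3 -c "
from workcell import env
print(env.job_done())"
```

```text
the job is handed in; nothing more can be done
None
```

I handed the job in at about 34.6 s on the robot's clock: the long spatulas went into the back row first, then the short one into front-right. Each met firm contact at the expected depth and sits with its handle on the wood in the last pictures; the arm kept clear of short_b, the salt shaker and the garlic.

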